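# Rebuild the slim three-tier rack beside the fridge

## Robot

A 6-joint arm with a two-finger parallel gripper is mounted at the origin on the work surface. World frame = base frame: x ahead of the robot, y to its left, z up, the work surface at z = 0. Lengths are in mm, angles in rad, forces in N, time in s.
With the tool pointing down it reaches from about 250 to 775 mm from the base axis. Payload 8.9 kg.
Tool frame: the origin (TCP) lies at the very end of the fingers, on their centre line; the grasp point (between the pads) lies r.grip_depth behind it (r.grip_depth is the distance from the TCP to the grasp point, in mm); z points along the fingers, y is the line along which they close (so a half turn about z gives the same grasp; the last joint's range is limited). The gripper opens to 85 mm and grips with 20 to 120 N. Pads are 22 mm wide; open, the fingers measure 114 mm over their backs; the gripper's body (76 mm by 85 mm) begins 54 mm behind the grasp point. The pads swing forward as they close: fully open they stand 13 mm farther back than shut.
Start: joints at [1.202, 0.291, -0.153, 1.127, 0, 1.431], TCP at [119.58, 511.199, 231.305] pointing down, gripper open.
Joint ranges: [-2.52, 2.52], [-0.91, 1.74], [-1.3, 1.37], [-1.96, 2.02], [-1.52, 1.47], [-3.14, 3.14]. Speed limits (rad/s): [2.22, 2.22, 2.79, 3.14, 3.14, 3.14].

## Interface

Orientations are given as a unit quaternion [x, y, z, w].
In Python, from bench import r, vision gives the robot as it stands. Calls block until the motion is done:
- r.goto(position, orientation): joint-space move of the TCP to a pose.
- r.servo_line(position, frame=None, feed=150, until_force=None): straight line of the TCP; frame=None keeps the orientation; feed is the mean speed in mm/s. With until_force (N) it stops when the force on the tool has changed by that much, and returns True; else False.
- r.goto_joints(angles): joint-space move.
- r.set_gripper(opening, grip_force=None): finger opening in mm; grip_force is the grip in N (None keeps the last); returns when the fingers have stopped.
- r.wait(seconds).
- r.ik(position, orientation): joint angles nearest the present ones, or None.
- r.get_obs(): the state.
- vision.capture(name): name is "scene" or "top" or "wrist"; returns the picture (384x512x3 uint8, red, green, blue); there is no depth.
- vision.calibration(name): a dict with "mtx" (3x3 intrinsics, pixels), "T" (4x4, takes a point from camera to world coordinates). Camera axes: x right, y down, z forward; pixel columns grow to the right and rows downward; lengths in mm; the calibration is good to about 2 mm. A picture is of the moment at which its call begins: read the wrist's pose just before it. calibration takes no time and is no camera call; for the wrist camera it gives the pose at the moment of the call.
A pose or a line that the arm cannot do raises r.MotionError and nothing moves.
- r.hand_in(): hands the job in; it is judged then, once.
Trained networks look in the newest picture that a camera, given by its name, has taken for a name from the list of things; names that differ only in an ending like _2 or _b are one class to them, and where a whole thing is asked for, a point or a joint stands for the part that bears it (a point fixed in the world has none). Each returns a list of dicts, best first, with "confidence" (0 to 1); they miss things now and then, are a little off and sometimes report something else, mostly with a low value. They report only what shows in the picture. A call takes as long as a camera call. They do not tell look-alikes from the thing itself.
- vision.look_for(name, camera): "at" ([column, row] in pixels, amid what is visible of it).
- vision.masks_of(name, camera): "mask" (384x512 bool, what is visible of it) and "at" ([column, row] in pixels, amid what is visible of it).
- vision.spot_point(name, camera): "at" ([column, row] in pixels: a listed point, or the origin of a listed thing).
The state is a dict: "clock": time; "qpos": joint angles; "qvel": joint speeds; "joint_torque": joint torques, N m; "eef_pos": TCP position; "orientation": TCP orientation; "force": force on the tool from outside, world axes, zero at the start; "wrist_torque": the same for the moment, N m; "gripper_width": finger opening in mm; "gripper_force": force on a finger pad.
Only numpy, scipy, OpenCV 4.12 (cv2) and the standard library are available. Lean on these libraries where they do the work, as an engineer would, in place of code of your own. Each camera call takes 0.05 s, during which the arm holds its last target. There are 200 camera calls.

## Task

Put the slim white rack back together: first stand the salt shaker upright in the middle of the closed-sided bottom tier, then set the long-legged tier squarely over it on the bottom tier, and last the short-legged tier squarely on top of that, with ends and edges flush all the way up. The bottom tier is stuck down where it is; leave the tea infuser, tulip magnet, mug and canister where they stand and do not tip the glass shaker over.

Things in the scene. Friction and masses are not known exactly. Their poses are not given: they have to be found in the camera images.
- bottom_tier: Bottom tier of the rack, white plastic, a closed-sided block 180 (its x) x 62 (its y) x 50 mm high with a flat top, fixed to the shelf. Origin: centre of its underside, on the shelf.
- long_tier: Middle tier, white plastic, loose: a flat deck 180 (its x) x 62 (its y) x 12 mm thick on four 14 mm square legs 80 mm long, flush with its corners; 92 mm high overall, about 240 g. Origin: centre of the footprint at the level of the feet (92 mm below the deck's top). At the start it stands on the shelf and the shaker stands on its deck. Can be gripped across its 62 mm deck.
- short_tier: Top tier, white plastic, loose: the same 180 x 62 x 12 mm deck on four 14 mm square legs 48 mm long, flush with its corners; 60 mm high overall, about 180 g. Origin: centre of the footprint at the level of the feet (60 mm below the deck's top). Stands on the shelf at the start.
- shaker: Empty glass salt shaker with a steel cap, round, 42 mm diameter up to 46 mm high, cap 38 mm diameter, 72 mm high overall, about 120 g. Origin: centre of its underside, z up its axis. Starts upright on the long-legged tier's deck.
- infuser: Steel tea infuser ball, 56 mm diameter, on a small foot, 65 mm high; stays where it is. Origin: centre of its underside.
- tulip: Red ceramic magnet shaped like a tulip, lying flat, about 105 mm long (its x) x 45 mm wide x 14 mm thick; stays where it is. Origin: on the underside near the middle.
- mug: White ceramic mug, 76 mm diameter, 85 mm high, handle on its +y side; stays where it is. Origin: centre of its underside.
- canister: Steel canister, 72 mm diameter, 130 mm high; stays where it is. Origin: centre of its underside.
There are look-alikes about, which are no part of the job. Leave any purple look-alike of the short_tier alone.

How it is judged:
By the outcome, as a careful person would: the job done as asked, in the order asked, and still so for the second after the job is handed in, with the robot touching nothing.
It also fails if it takes over 72 s, if anything falls off the work surface, if the arm or the gripper's body presses on something with over 40 N, if the wrist force passes 120 N, or if a joint passes its speed limit or range.

## Working session

There is one attempt and no reset: what is moved stays moved. The work goes in short steps, each a Python script; the robot and the scene stay as the last script left them, time stands still between calls to the robot, and variables do not carry over. Pictures are saved under pics/ and viewed, at most 10 in all, crops included, and the job is handed in when it is done.

```bash
ls; mkdir -p pics
python3 - <<'E'
from bench import r, vision
import cv2,numpy as np
ims=[]
for c in ("scene","top"):
    im=vision.capture(c); cv2.imwrite(f"pics/{c}0.png",im[:,:,::-1]); ims.append(im)
    k=vision.calibration(c); print(c,k["mtx"].tolist(),np.round(k["T"],3).tolist())
    for n in ["bottom_tier","long_tier","short_tier","shaker","infuser","tulip","mug","canister"]:
        print(n,[(np.round(d["at"]).tolist(),round(d["confidence"],2)) for d in vision.look_for(n,c)])
o=r.get_obs(); print(o["clock"],o["orientation"],r.grip_depth)
E
```

```text
pics
scene [[356.03845539521376, 0.0, 254.07778652525846], [0.0, 356.03845539521376, 192.4869743438356], [0.0, 0.0, 1.0]] [[-0.871, 0.379, -0.312, 823.394], [0.491, 0.686, -0.536, 492.435], [0.011, -0.62, -0.784, 790.806], [0.0, 0.0, 0.0, 1.0]]
bottom_tier [([207.0, 137.0], 0.92)]
long_tier [([339.0, 280.0], 0.75), ([209.0, 138.0], 0.59)]
short_tier [([376.0, 219.0], 0.91), ([259.0, 188.0], 0.85)]
shaker [([328.0, 270.0], 0.85)]
infuser [([244.0, 162.0], 0.81), ([328.0, 269.0], 0.26)]
tulip [([288.0, 242.0], 0.8)]
mug [([154.0, 186.0], 0.87)]
canister [([203.0, 287.0], 0.76)]
top [[379.1077828295851, 0.0, 251.5176102983511], [0.0, 379.1077828295851, 189.05984788598934], [0.0, 0.0, 1.0]] [[0.08, -0.976, 0.203, 312.507], [-0.997, -0.079, 0.01, 14.132], [0.006, -0.203, -0.979, 1078.158], [0.0, 0.0, 0.0, 1.0]]
bottom_tier [([365.0, 196.0], 0.71)]
long_tier [([152.0, 193.0], 0.57)]
short_tier [([174.0, 269.0], 0.97), ([267.0, 200.0], 0.91)]
shaker [([151.0, 174.0], 0.82), ([152.0, 195.0], 0.38)]
infuser [([312.0, 206.0], 0.87)]
tulip [([329.0, 120.0], 0.73), ([212.0, 199.0], 0.52)]
mug [([327.0, 119.0], 0.8)]
canister [([206.0, 103.0], 0.78)]
0.9 [ 1.14670512e-01  9.93403580e-01 -1.50037857e-05 -1.87097299e-06] 18.700000000000003
```

Run:
```python
import cv2,numpy as np
a=cv2.imread("pics/scene0.png")[100:360,110:430]; b=cv2.imread("pics/top0.png")[70:310,100:430]
cv2.imwrite("pics/scene_c.png",cv2.resize(a,None,fx=2.3,fy=2.3,interpolation=2))
cv2.imwrite("pics/top_c.png",cv2.resize(b,None,fx=2.4,fy=2.4,interpolation=2))
```

```text
(no output)
```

View pics/scene_c.png

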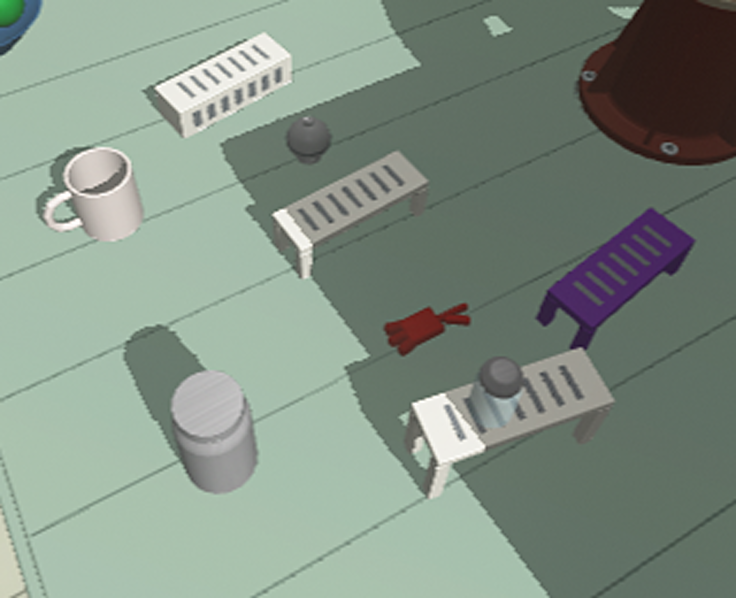

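View pics/top_c.png

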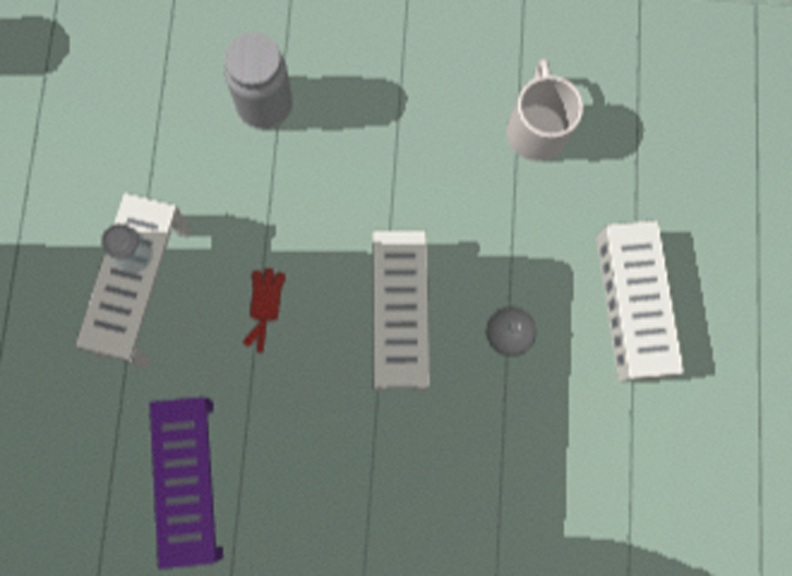

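The two short-tier candidates in the top view are the white one at (267,200) and the purple one at (174,269). The task says to leave the purple one, so the white one is the short tier, and the enlarged crop confirms it. The long tier with the shaker is at (152,180) and the bottom tier is at (365,196). Next I fit models to the masks.

```bash
cat > h.py <<'E'
from bench import r, vision
import cv2, numpy as np
from scipy.optimize import minimize
from scipy.spatial.transform import Rotation as Ro
def quat(yaw):  # tool down; tool y (closing line) along object y at yaw
    return (Ro.from_euler('z',yaw)*Ro.from_euler('x',np.pi)).as_quat()
def box(x0,x1,y0,y1,z0,z1): return np.array([[x,y,z] for x in(x0,x1) for y in(y0,y1) for z in(z0,z1)],float)
def tier(leg,th=12): return [box(-90,90,-31,31,leg,leg+th)]+([box(sx*83-7,sx*83+7,sy*24-7,sy*24+7,0,leg) for sx in(-1,1) for sy in(-1,1)] if th==12 else [])
MODEL={"bottom_tier":[box(-90,90,-31,31,0,50)],"long_tier":tier(80),"short_tier":tier(48)}
a=np.linspace(0,2*np.pi,40)
def ring(d,z): return np.c_[d/2*np.cos(a),d/2*np.sin(a),0*a+z]
MODEL["shaker"]=[np.r_[ring(42,0),ring(42,46)],np.r_[ring(38,46),ring(38,72)]]
def proj(P,cal):
    T=np.linalg.inv(cal["T"]); q=(P@T[:3,:3].T+T[:3,3])@cal["mtx"].T; return q[:,:2]/q[:,2:]
S=4
def render(name,p,cal,z=0):
    m=np.zeros((384*S,512*S),np.uint8); R=Ro.from_euler('z',p[2]).as_matrix()
    for b in MODEL[name]:
        q=proj(b@R.T+[p[0],p[1],z],cal)
        h=cv2.convexHull(((q+.5)*S*16).astype(np.int32)); cv2.fillConvexPoly(m,h,255,shift=4)
    return cv2.resize(m,(512,384),interpolation=cv2.INTER_AREA)/255.
def fit(name,views,p0,z=0):  # views: (mask, cal, ignore-or-None)
    def cost(p):
        c=0
        for m,cal,ig in views:
            d=np.abs(render(name,p,cal,z)-m); 
            if ig is not None: d=d*~ig
            c+=d.sum()/m.sum()
        return c/len(views)
    s=np.array([[0,0,0],[20,0,0],[0,20,0],[0,0,.2]])
    p=np.array(p0,float)
    for k in(1,.3): p=minimize(cost,p,method="Nelder-Mead",options=dict(initial_simplex=p+k*s,xatol=.02,fatol=1e-5,maxiter=400)).x
    return p,cost(p)
def ray(px,cal,z):
    d=cal["T"][:3,:3]@np.linalg.inv(cal["mtx"])@[*px,1]; o=cal["T"][:3,3]; return o+d*(z-o[2])/d[2]
E
python3 - <<'E'
from h import *
np.set_printoptions(precision=2,suppress=True)
near={"bottom_tier":[(365,196),(207,137)],"long_tier":[(152,185),(339,280)],"short_tier":[(267,200),(259,188)],"shaker":[(151,174),(328,270)]}
hz={"bottom_tier":25,"long_tier":86,"short_tier":54,"shaker":130}
cal={c:vision.calibration(c) for c in("top","scene")}; M={}
for i,c in enumerate(("top","scene")):
    vision.capture(c)
    for n in near:
        L=vision.masks_of(n,c); L=[d for d in L if np.hypot(*(np.array(d["at"])-near[n][i]))<25]
        if L: M[n,c]=L[0]["mask"]; print(n,c,L[0]["at"],L[0]["confidence"],L[0]["mask"].sum())
for n in near:
    p0=ray(near[n][0],cal["top"],hz[n]); p0[2]={"long_tier":-.3+0,"bottom_tier":.1,"short_tier":0,"shaker":0}[n]
    print(n,"p0",p0)
    # tiers' long axis lies along image rows in top view => about world x
    z=92 if n=="shaker" else 0
    vs=[]
    for c in("top","scene"):
        if (n,c) not in M: continue
        ig=cv2.dilate(M["shaker",c].astype(np.uint8),np.ones((5,5)))>0 if n=="long_tier" and ("shaker",c) in M else None
        vs.append((M[n,c].astype(float),cal[c],ig))
        print(c,*fit(n,vs[-1:],p0,z))
    print("both",*fit(n,vs,p0,z))
print(vision.calibration("wrist"),r.get_obs()["eef_pos"])
E
```

```text
bottom_tier top [364.1, 197.9] 0.87 1768
long_tier top [148.9, 195.6] 0.93 1381
short_tier top [265.7, 199.4] 0.94 1513
bottom_tier scene [207.6, 136.5] 0.67 1441
long_tier scene [338.3, 280.1] 0.84 2236
short_tier scene [261.7, 189.1] 0.95 1489
shaker scene [327.4, 269.0] 0.85 556
bottom_tier p0 [ 537.07 -296.51    0.1 ]
top [ 538.87 -297.08    0.18] 0.039242303256144084
scene [ 534.61 -297.58    0.18] 0.05832823066770081
both [ 537.04 -297.36    0.17] 0.05776677120743261
long_tier p0 [507.9  290.93  -0.3 ]
top [507.61 288.83  -0.19] 0.29719299740171234
scene [506.66 288.08  -0.17] 0.08594829702900839
both [507.8  288.76  -0.18] 0.19603857201337563
short_tier p0 [497.92 -19.71   0.  ]
top [503.03 -17.38   0.1 ] 0.04133068957920247
scene [500.58 -18.01   0.08] 0.09139967605578161
both [501.31 -17.36   0.1 ] 0.07082732951893494
shaker p0 [527.76 285.06   0.  ]
scene [528.45 281.79   0.24] 0.1602271124277049
both [528.45 281.79   0.24] 0.1602271124277049
{'mtx': array([[301.4 ,   0.  , 256.34],
       [  0.  , 301.4 , 193.24],
       [  0.  ,   0.  ,   1.  ]]), 'T': array([[  0.23,   0.93,   0.27,  50.19],
       [  0.97,  -0.22,  -0.06, 526.34],
       [  0.  ,   0.28,  -0.96, 374.62],
       [  0.  ,   0.  ,   0.  ,   1.  ]])} [119.58 511.19 231.3 ]
```

```bash
cat >> h.py <<'E'
np.set_printoptions(precision=2,suppress=True)
def down(x,y,z,yaw):  # best of the two half-turn grasps
    c=[]
    for k in(0,np.pi):
        q=quat(yaw+k); j=r.ik([x,y,z],q)
        if j is not None: c.append((abs(j[5]-r.get_obs()["qpos"][5]),k,q))
    return min(c,key=lambda t:t[0])[2]
def wshot(name,p0,z=0,ig=None,maxd=60,save=None):
    cal=vision.calibration("wrist"); im=vision.capture("wrist")
    if save: cv2.imwrite(f"pics/{save}.png",im[:,:,::-1])
    c=proj(np.array([[p0[0],p0[1],z+{"bottom_tier":50,"long_tier":92,"short_tier":60,"shaker":36}[name]]]),cal)[0]
    L=[d for d in vision.masks_of(name,"wrist") if np.hypot(*(np.array(d["at"])-c))<maxd]
    print(name,"expected px",c,[(np.round(d["at"]),round(d["confidence"],2)) for d in L])
    if not L: return None,cal
    m=L[0]["mask"]; p,e=fit(name,[(m.astype(float),cal,ig)],p0,z); print("  fit",p,"cost",round(e,3)); return p,cal,m
def dil(m,k=7): return cv2.dilate(m.astype(np.uint8),np.ones((k,k)))>0
E
python3 - <<'E'
from h import *
r.goto([470,288,300],down(470,288,300,-.18))
o=r.get_obs();print(o["clock"],o["eef_pos"],o["qpos"])
s=wshot("shaker",[528,282,0],92,save="w1")
ig=dil(s[2]) if s[0] is not None else None
wshot("long_tier",[507,288,-.18],0,ig)
E
```

```text
2.95 [469.35 288.71 299.85] [0.42 0.32 0.06 1.32 0.   0.6 ]
shaker expected px [260.65 225.9 ] [(array([258., 228.]), 0.72)]
  fit [527.04 281.78   0.12] cost 0.095
long_tier expected px [261.97 198.05] [(array([259., 172.]), 0.89)]
  fit [507.36 287.42  -0.17] cost 0.022
```

View pics/w1.png

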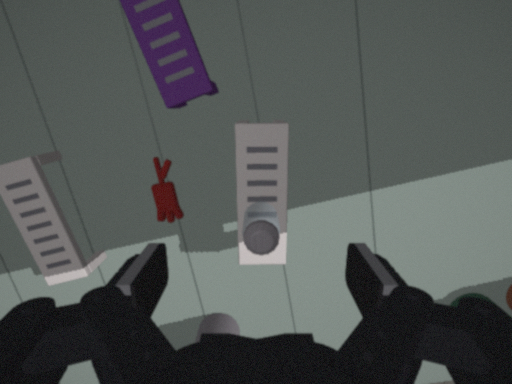

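The wrist view shows the shaker at (260,228) on the far end of the long tier, which spans (236–287, 124–264). The fits agree with the expected positions, so I grasp the shaker now.

Run:
```python
from h import *
x,y=527.3,281.8; q=down(x,y,106,-.17)
r.goto([x,y,190],q); r.servo_line([x,y,107],feed=120)
r.set_gripper(30,grip_force=25); o=r.get_obs(); print("grip",o["clock"],o["eef_pos"],o["gripper_width"],o["gripper_force"])
r.servo_line([x,y,220],feed=150)
o=r.get_obs(); print("lift",o["gripper_width"],o["gripper_force"],o["force"])
q=down(500,-297,270,.175); r.goto([500,-297,270],q); r.wait(.2)
o=r.get_obs(); print(o["clock"],o["eef_pos"],o["qpos"])
cal=vision.calibration("wrist"); im=vision.capture("wrist"); cv2.imwrite("pics/w2.png",im[:,:,::-1])
S=vision.masks_of("shaker","wrist"); print([(d["at"],d["confidence"]) for d in S])
ig=dil(S[0]["mask"],9) if S else None
wshot("bottom_tier",[537,-297,.175],0,ig,maxd=100)
```

```text
grip 5.0333 [527.63 282.09 107.58] 40.897018553187664 25.221900874748826
lift 41.18932298490111 25.422555352561176 [ 0.23  0.34 -1.65]
8.225 [ 500.33 -296.45  269.98] [-0.66  0.38  0.08  1.27  0.   -0.84]
[([254.4, 277.2], 0.97)]
bottom_tier expected px [251.7  194.55] [(array([251., 165.]), 0.59)]
  fit [ 537.66 -298.02    0.17] cost 0.025
```

View pics/w2.png

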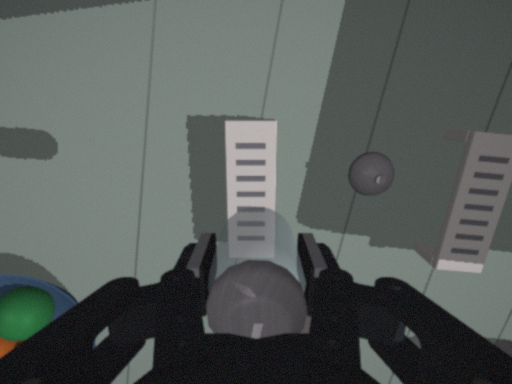

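The bottom tier is at (251,190) and the shaker is held upright in the fingers at (254,277). I place it now.

Run:
```python
from h import *
x,y=537.5,-297.8; q=down(x,y,80,.172)
r.goto([x,y,110],q); r.servo_line([x,y,72],feed=80); hit=r.servo_line([x,y,63.5],feed=15,until_force=3)
o=r.get_obs(); print(hit,o["clock"],o["eef_pos"],o["force"])
r.set_gripper(62); r.wait(.1); r.servo_line([x,y,150],feed=150)
q=down(480,-298,270,.172); r.goto([480,-298,270],q); r.wait(.2)
s=wshot("shaker",[x,y,0],50,save="w3")
wshot("bottom_tier",[537.5,-297.8,.172],0,dil(s[2]) if s[0] is not None else None,maxd=100)
print(r.get_obs()["clock"])
q=down(450,-17,270,.1); r.goto([450,-17,270],q); r.wait(.2)
wshot("short_tier",[501.3,-17.4,.1],0,save="w4"); print(r.get_obs()["clock"])
```

```text
True 10.2167 [ 537.63 -297.87   65.6 ] [-0.2   0.62  5.4 ]
shaker expected px [248.04 221.25] [(array([246., 224.]), 0.85)]
  fit [ 536.54 -298.98    0.16] cost 0.155
bottom_tier expected px [248.95 210.55] [(array([249., 187.]), 0.72)]
  fit [ 536.65 -298.79    0.18] cost 0.028
12.3583
short_tier expected px [253.51 208.16] [(array([251., 201.]), 0.74)]
  fit [501.24 -19.14   0.08] cost 0.022
13.75
```

View pics/w3.png

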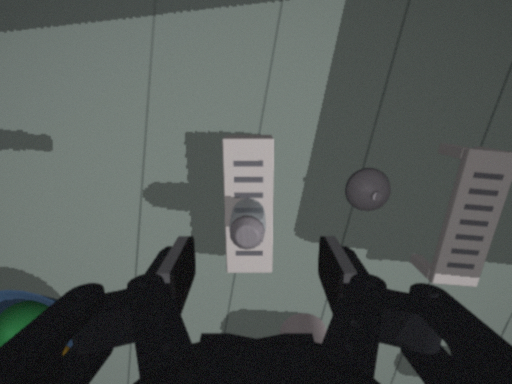

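The shaker stands at (247,225), in the middle of the bottom tier. Next I grip and release the long tier to calibrate the camera bias against a known pose. Both tiers get measured from identical relative viewpoints.

```bash
cat >> h.py <<'E'
TOP={"bottom_tier":50,"long_tier":92,"short_tier":60}
def rel(p,dx,dy=0): return [p[0]+dx*np.cos(p[2])-dy*np.sin(p[2]),p[1]+dx*np.sin(p[2])+dy*np.cos(p[2])]
def survey(name,p,z=0,poses=((-60,220),(-45,190)),ignore_shaker=False,save=None):
    out=[]
    for dx,h in poses:
        X=[*rel(p,dx),z+TOP[name]+h]; r.goto(X,down(*X,p[2])); r.wait(.25)
        ig=None
        if ignore_shaker:
            s=wshot("shaker",[*rel(p,0),0],50); ig=dil(s[2]) if s[0] is not None else None
        o=wshot(name,p,z,ig,maxd=100,save=save)
        if o[0] is not None: out.append(o[0])
    m=np.mean(out,0); print(name,"survey mean",m,"spread",np.ptp(out,0)); return m
def tool():
    o=r.get_obs(); R=Ro.from_quat(o["orientation"]).as_matrix(); y=R[:,1]; 
    yaw=np.arctan2(-y[0],y[1]); yaw=(yaw+np.pi/2)%np.pi-np.pi/2; return np.r_[o["eef_pos"][:2],yaw]
E
python3 - <<'E'
from h import *
b=survey("bottom_tier",[537.1,-298.4,.175],ignore_shaker=True)
print(r.get_obs()["clock"],r.get_obs()["qpos"])
x,y,w=507.4,287.4,-.17
r.goto([x,y,190],down(x,y,190,w)); r.set_gripper(85); 
r.servo_line([x,y,67.3],feed=120); r.set_gripper(50,grip_force=20)
o=r.get_obs(); t=tool(); print("grip",o["gripper_width"],o["gripper_force"],t)
r.set_gripper(85); r.servo_line([x,y,190],feed=150)
l=survey("long_tier",[*t[:2],t[2]]); print(r.get_obs()["clock"],r.get_obs()["qpos"])
d=l-t; c,s=np.cos(t[2]),np.sin(t[2]); print("bias tier frame x,y,yaw",c*d[0]+s*d[1],-s*d[0]+c*d[1],d[2])
np.savez("est.npz",b=b,l=l,t=t)
E
```

```text
shaker expected px [256.32 222.36] [(array([256., 222.]), 0.75)]
  fit [ 536.11 -298.65    0.11] cost 0.159
bottom_tier expected px [256.62 212.05] []
shaker expected px [257.82 219.85] [(array([255., 225.]), 0.7)]
  fit [ 536.35 -299.18    0.23] cost 0.134
bottom_tier expected px [257.59 208.74] [(array([258., 180.]), 0.75)]
  fit [ 536.14 -298.62    0.17] cost 0.031
bottom_tier survey mean [ 536.14 -298.62    0.17] spread [0. 0. 0.]
16.0333 [-0.68  0.39  0.02  1.2  -0.   -0.86]
grip 61.54351099408433 23.191654980182648 [507.9  287.7   -0.17]
long_tier expected px [257.7  212.95] [(array([254., 206.]), 0.81)]
  fit [507.57 287.35  -0.17] cost 0.022
long_tier expected px [256.81 208.31] [(array([254., 202.]), 0.71)]
  fit [507.49 287.45  -0.17] cost 0.019
long_tier survey mean [507.53 287.4   -0.17] spread [0.07 0.1  0.  ]
22.925 [0.43 0.32 0.02 1.27 0.   0.6 ]
bias tier frame x,y,yaw -0.31687080128277384 -0.3550591160255075 -0.001518288113582511
```

```bash
cat >> h.py <<'E'
def settle(X,q,feed=60):  # remove steady-state offset in x,y
    r.servo_line(X,q if False else None,feed=feed); r.wait(.25); e=r.get_obs()["eef_pos"]-X; print("  offset",e)
    return np.array(X)-[e[0],e[1],0]
E
python3 - <<'E'
from h import *
l=np.load("est.npz")["l"]; x,y=l[:2]; w=-.17
q=down(x,y,190,w); r.goto([x,y,150],q)
C=settle([x,y,110],q); r.servo_line([C[0],C[1],67.3],feed=100); r.set_gripper(50,grip_force=45); r.wait(.1)
o=r.get_obs(); g=tool(); z0=o["eef_pos"][2]; print("grip",o["gripper_width"],o["gripper_force"],g,z0)
r.servo_line([C[0],C[1],250],feed=180); o=r.get_obs(); print("lift",o["force"],o["wrist_torque"],o["gripper_width"])
dx=(g[:2]-l[:2])@[np.cos(w),np.sin(w)]; print("tool rel tier centre dx",dx)
yaw=.1735; b=[536.8,-298.3,yaw]; X=rel(b,dx)
q=down(*X,250,yaw); r.goto([*X,250],q)
C=settle([*X,z0+80],q,120); r.servo_line([C[0],C[1],z0+58],feed=60); r.wait(.2); print("before touch",tool(),r.get_obs()["clock"])
hit=r.servo_line([C[0],C[1],z0+47],feed=15,until_force=4); o=r.get_obs(); print(hit,o["eef_pos"],o["force"],z0+50,tool())
vision.capture("scene")
np.save("z0.npy",z0)
cv2.imwrite("pics/s2.png",cv2.resize(vision.capture("scene")[90:230,130:330],None,fx=4,fy=4,interpolation=cv2.INTER_CUBIC)[:,:,::-1])
print(o["clock"])
E
```

```text
offset [0.22 0.08 0.32]
grip 61.212304003356046 48.435543179512024 [507.95 287.71  -0.17] 68.319806854595
lift [-0.87 -0.47 -3.09] [-0.04  0.04  0.01] 61.12571644570894
tool rel tier centre dx 0.35966456945795766
  offset [ 0.28 -0.21  0.58]
before touch [ 537.13 -298.2     0.17] 30.8667
True [ 536.84 -298.    118.33] [-0.51  0.02  5.91] 118.319806854595 [ 536.84 -298.      0.17]
31.4167
```

View pics/s2.png

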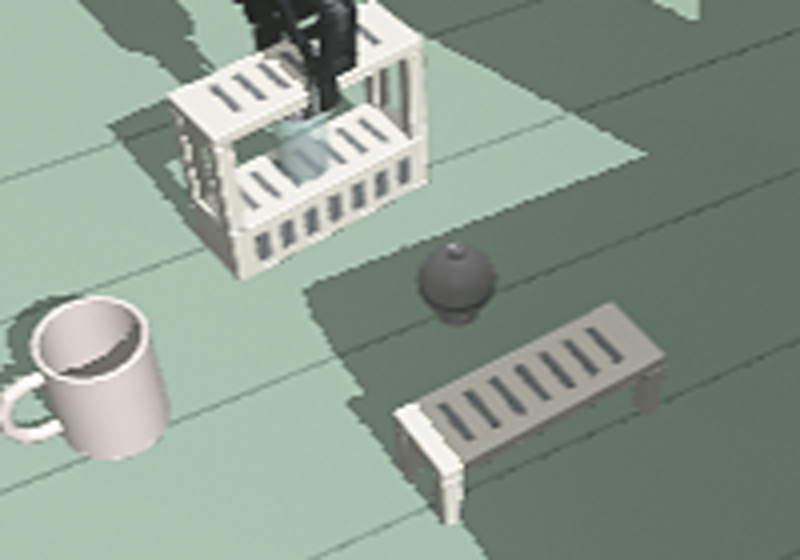

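The long tier sits on the bottom tier, with leg and block edges continuous at (240,140–275) and touch at exactly +50 mm. I release it, check from the wrist, then survey the short tier.

Run:
```python
from h import *
np.set_printoptions(precision=4,suppress=True)
t=tool(); r.set_gripper(85); r.wait(.1); e=r.get_obs()["eef_pos"]; r.servo_line([e[0],e[1],220],feed=150)
vision.capture("wrist")
m=survey("long_tier",[536.8,-298.3,.1735],z=50,poses=((-60,220),))
# oblique look: from the -y/+y sides for edge continuity
X=[*rel([536.8,-298.3,.1735],-150,0),300]
r.goto(X,down(*X,.1735)); r.wait(.2)
im=vision.capture("wrist"); cv2.imwrite("pics/w5.png",im[:,:,::-1]); cal=vision.calibration("wrist")
for n in("bottom_tier","long_tier"):
    for d in vision.masks_of(n,"wrist"): print(n,d["at"],d["confidence"],d["mask"].sum())
s=survey("short_tier",[501.2,-19,.09]); print(s,r.get_obs()["clock"]); np.save("s.npy",s)
```

```text
long_tier expected px [256.4518 213.0311] [(array([255., 205.]), 0.7)]
  fit [ 535.7334 -298.1901    0.1775] cost 0.028
long_tier survey mean [ 535.7334 -298.1901    0.1775] spread [0. 0. 0.]
bottom_tier [258.0, 206.1] 0.65 1050
long_tier [257.1, 276.3] 0.72 6316
short_tier expected px [257.809  212.3352] [(array([257., 207.]), 0.97)]
  fit [501.4922 -19.1482   0.0811] cost 0.027
short_tier expected px [257.3477 208.4648] [(array([255., 199.]), 0.95)]
  fit [501.2882 -19.1602   0.0822] cost 0.036
short_tier survey mean [501.3902 -19.1542   0.0817] spread [0.204  0.012  0.0011]
[501.3902 -19.1542   0.0817] 36.875
```

View pics/w5.png

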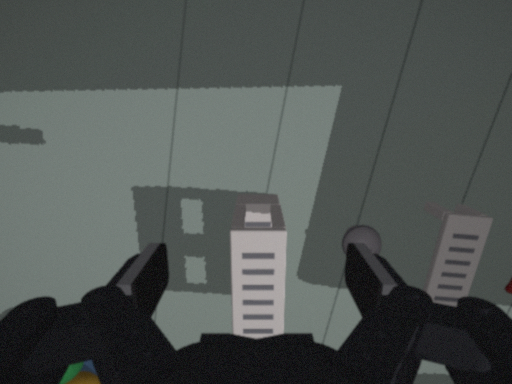

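The far-end view shows the deck edge at (231–284, 228) sitting square above the bottom tier's end. Measured offsets are under 1 mm. Now the short white tier.

Run:
```python
from h import *
np.set_printoptions(precision=4,suppress=True)
s=np.load("s.npy"); x,y=s[:2]; w=s[2]+.0015
q=down(x,y,150,w); r.goto([x,y,130],q); C=settle([x,y,90],q)
r.servo_line([C[0],C[1],35.3],feed=100); r.set_gripper(50,grip_force=45); r.wait(.1)
o=r.get_obs(); g=tool(); z0=o["eef_pos"][2]; print("grip",o["gripper_width"],o["gripper_force"],g,z0)
r.servo_line([C[0],C[1],255],feed=180); o=r.get_obs(); print("lift",o["force"],o["gripper_width"])
dx=(g[:2]-s[:2])@[np.cos(w),np.sin(w)]; print("dx",dx)
yaw=.1735; X=rel([536.29,-298.1,yaw],dx)
q=down(*X,255,yaw); r.goto([*X,255],q)
C=settle([*X,z0+165],q,100); r.servo_line([C[0],C[1],z0+149],feed=50); r.wait(.25); t=tool(); print("before touch",t,X)
hit=r.servo_line([C[0]+X[0]-t[0],C[1]+X[1]-t[1],z0+139],feed=15,until_force=4); o=r.get_obs(); print(hit,o["eef_pos"],o["force"],z0+142,tool())
r.set_gripper(85); r.wait(.1); e=o["eef_pos"]; r.servo_line([e[0],e[1],270],feed=150); r.goto([400,-100,330],down(400,-100,330,0)); r.wait(.2)
im=[cv2.resize(vision.capture("scene")[70:180,150:300],None,fx=4,fy=4,interpolation=2),cv2.resize(vision.capture("top")[120:250,315:420],(355,440),interpolation=2)]
h=min(i.shape[0] for i in im); cv2.imwrite("pics/f.png",cv2.resize(np.hstack([i[:h] for i in im]),(800,int(800*h/(600+355))))[:,:,::-1]); print(r.get_obs()["clock"])
```

```text
offset [ 0.2307 -0.0252  0.2725]
grip 61.105096370365516 48.494192361831665 [501.7469 -19.1506   0.0832] 36.22131954649857
lift [ 0.7892  1.3011 -1.8761] 61.053592212219854
dx 0.3557411611424219
  offset [ 0.2764 -0.1713  0.6179]
before touch [ 536.501  -297.9415    0.1735] [np.float64(536.6404002743733), np.float64(-298.0385881000942)]
True [ 536.4587 -297.9341  178.2634] [-1.1021 -0.0506  5.7722] 178.22131954649856 [ 536.4587 -297.9341    0.1735]
46.7833
```

View pics/f.png

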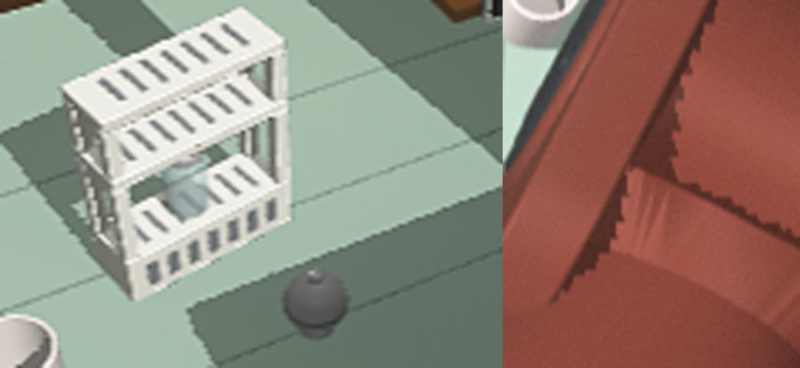

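The rack stands three tiers high with its edges flush, and the vertical corner lines are continuous from (65,85) to (135,298) and down the right at x≈285. The shaker is upright inside at (187,185). The infuser hasn't moved, and the gripper is clear.

```bash
python3 -c "
from bench import r
print(r.hand_in())"
```

```text
the job is handed in; nothing more can be done
None
```

The rack is back together and handed in at about 47 s: the shaker stands upright mid bottom tier, with the long and then the white short tier set on top, flush to about 1 mm by the camera fits; the hand-in returned no verdict.

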